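# Park the drawer-lock plunger and open the key drawer

### The arm

A 6-joint arm with a two-finger parallel gripper is mounted at the origin on the work surface. World frame = base frame: x ahead of the robot, y to its left, z up, the work surface at z = 0. Lengths are in m, angles in degrees, forces in N, time in s.
With the tool pointing down it reaches from about 0.275 to 0.825 m from the base axis. Payload 5.2 kg.
Tool frame: the origin (TCP) lies midway between the tips of the shut fingers; the grasp point (between the pads) lies 19 mm behind it; y points along the fingers, z is the direction in which the jaws open and shut, and the axes are right-handed (so a half turn about y gives the same grasp; the last joint's range is limited). The gripper opens to 93 mm and grips with 3 to 60 N. Pads are 15 mm wide; open, the fingers measure 128 mm over their backs; the gripper's body (75 mm by 188 mm) begins 65 mm behind the grasp point.
Start: joints at [-83.812, 14.817, 87.949, -0, 77.235, -11.62], TCP at [0.168, -0.524, 0.219] pointing down, gripper open.
Joint ranges: [-179.93, 179.93], [-52.35, 119.4], [10.71, 147.94], [-69.91, 249.91], [12.55, 155.21], [-178.61, 178.61]. Speed limits (degrees/s): [147.25, 147.25, 180, 180, 180, 180].

### API

Orientations are given as [roll, pitch, yaw] about the fixed x, y, z axes, in that order (R = Rz(yaw) Ry(pitch) Rx(roll)).
In Python, from workcell import manip gives the robot as it stands. The module is installed in compiled form; this text tells all that it offers.
- The arm moves only by the tool jog_arm, never from a script. Its argument "increments" is text: rows parted by semicolons, each of 6 numbers parted by spaces: the shift along the tool's x, y, z normalised to -1 to 1, where 1 is 0.03 m, then the turn, a rotation vector about the tool's x, y, z normalised to -1 to 1, where 1 is 0.1 rad. A call has 1 to 20 rows; each row shifts and turns the commanded pose from where the row before left it, along the tool's axes as they then stand; what a row does not reach is not made up. A row lasts 1/10 s, in which the tool goes at most 50 mm and 8.59 degrees, less where a joint would pass 70% of its speed; a pose out of reach is approached as far as the arm can. A call with a number of a shift or a turn outside -1 to 1 is refused whole. A call with a gripper value outside its range is refused whole. "grip" is the gripper command: -1 is shut, 1 is fully open, values between are in proportion, set as the call begins (left out, the last holds). The fingers move at their own pace and stop on an object; "force" is the grip in N (left out, the last holds). Time passes only in rows, so rows that do not move let the fingers close. It gives the time, the measured TCP pose, the force and the opening at its end, in the units of the state.
- manip.read_state(): the state, without advancing time (a new reading comes with each control period).
- manip.snapshot(name): name is "scene" or "top" or "wrist"; returns the picture (420x560x3 uint8, red, green, blue); there is no depth.
- manip.camera_params(name): a dict with "fx", "fy", "cx", "cy" (pixels), "position" and "orientation" of the camera in the world. Camera axes: x right, y down, z forward; pixel columns grow to the right and rows downward; lengths in m; the calibration is good to about 2 mm. The wrist camera is an equidistant fisheye: a pixel r from the principal point sees the ray r / f radians off the axis. A picture is of the moment at which its call begins: read the wrist's pose just before it. camera_params takes no time and is no camera call; for the wrist camera it gives the pose at the moment of the call.
- manip.close_job(): hands the job in, once; it reports no verdict.
The state is a dict: "time_s": time; "joint_positions": joint angles; "dq": joint speeds; "joint_efforts": joint torques, N m; "eef_pos": TCP position; "tool_rot": TCP orientation; "force": force on the tool from outside, world axes, zero at the start; "torque": the same for the moment, N m; "gripper_width": finger opening in m.
Only numpy, scipy, OpenCV 4.12 (cv2) and the standard library are available. Lean on these libraries where they do the work, as an engineer would, in place of code of your own. Each camera call takes 0.05 s, during which the arm holds its last target.

### The job

The key drawer in the base of the open walnut box is locked by the sprung plunger with the red T-grip that stands in the box's till. Pull the plunger up, without wrenching it against its stops, twist it clockwise into its rest notch so that it stays up by itself when you let go, and then draw the drawer well open and let go of it. Leave the lid standing open, and leave the coin dish, the doorstop and the padlock where they lie.

Things in the scene. Friction and masses are not known exactly. Their poses are not given: they have to be found in the camera images.
- box: Walnut box, 200 x 200 mm, 70 mm high to its rim, fixed on the shelf. Origin: centre of its underside on the shelf; its -x face is the drawer front, y points away from the lid, z up. The open upper part (till) has its floor at 50 mm. The hollow lid, hinged on the -y rim, stands open past upright, some 270 mm high.
- grip (a point): Where to grip the plunger: on its vertical axis, in its red T-grip, a bar 36 mm long (this point's y axis), 12 mm thick (its x axis), from 20 mm below to 8 mm above it. Plunger down: this point is 104 mm above the shelf. It pulls straight up against a spring: 4.5 N to start, 0.2 N more per mm. A small guide key on its stem (along +x) runs in the collar's slot.
- plunger_foot (a point): Where the plunger's axis meets the till floor, at x -30, y +30, z 50 mm in the box's frame. Around the axis a fixed brass collar, 28 mm across, ends 24 to 35 mm below point grip (plunger down). Its slot leads the guide key straight up, then sideways (clockwise from above) over a sill, then 3 mm down into a rest notch. All of it but the upper stop is hard metal.
- guide_key (a point): Middle of the guide key, 3.5 mm square: 12.5 mm out from the axis along grip's +x, 50 mm below it, moving with it. The collar is screwed up by a different amount each time: the key clears the sill after 10 to 20 mm of lift; 1.5 mm higher the lift ends at the upper stop, felt as a steep rise (about 15 N per mm). Turn just below or lightly against the stop: forcing key on collar over 18 N harms it.
- tee (a joint): Turn of the T-grip about its vertical axis, rad, clockwise from above positive. About 0 when down; the sill ends at 0.87; in the rest notch 1.06 to 1.20, where 1.20 is the hard end of the run. Lowered or let go there, the spring takes the guide key 3 mm down into the notch and holds it up.
- drawer (a joint): How far the drawer is out, m: 0 shut, 0.095 at its end stop. It slides along the box's -x with about 2 N of friction. While the plunger is down its pin (4.5 mm deep in the drawer) locks it.
- drawer_knob (a point): Centre of the drawer's round brass knob, 18 mm diameter and 14 mm long along the box's x axis, on a thin neck; it stands 19 mm out from the drawer front and 30 mm above the shelf. The box's front above the drawer is upright and ends at the rim, 40 mm above this point.
- lid (a joint): Opening of the lid, rad: 0 shut, 1.57 upright, 1.95 its stop. It stands open at 1.7 to 1.85 on stiff hinges.
- dish: Round pewter coin dish, 112 mm across, 20 mm high, loose on the shelf to the box's +y side. Origin: centre of its underside.
- doorstop: Black rubber wedge doorstop, 120 x 42 mm, 30 mm high, loose on the shelf in front of the box on its +y side. Origin: centre of its underside.
- padlock: Brass padlock lying flat, 34 x 40 x 18 mm with a steel shackle, loose on the shelf in front of the box on its -y side. Origin: centre of the underside of its brass body.

How it is judged:
By the outcome, as a careful person would: the job done as asked, in the order asked, and still so for the second after the job is handed in, with the robot touching nothing.
It also fails if it takes over 56 s, if anything falls off the work surface, if the arm or the gripper's body presses on something with over 40 N, if the wrist force passes 120 N, or if a joint passes its speed limit or range.

## Working session

There is one attempt and no reset: what is moved stays moved. The work goes in short steps, Python scripts to look and compute and a tool call to move; the robot and the scene stay as the last step left them, time stands still between calls to the robot, and variables do not carry over. Pictures are saved under pics/ and viewed, and the job is handed in when it is done.

Besides the shell and the picture viewer there is one more tool, called after "Request:" by a JSON object that holds its "method" and its "body". jog_arm: Moves the arm, as the interface text tells. Its arguments: {"type":"object","properties":{"increments":{"type":"string"},"grip":{"type":"number"},"force":{"type":"number"}},"required":["increments"]}

```bash
mkdir -p pics
python3 - <<'E'
from workcell import manip
import cv2
print(manip.read_state())
for n in ("scene","top","wrist"):
    im=manip.snapshot(n); cv2.imwrite(f"pics/{n}0.png",im[:,:,::-1]); print(n,manip.camera_params(n))
E
```

```text
{'time_s': 0.0, 'joint_positions': array([-8.38120375e+01,  1.48588704e+01,  8.80091163e+01, -1.38313118e-03,
        7.72359012e+01, -1.16199452e+01]), 'dq': array([-0.00614463,  0.09997275, -0.04166114,  0.06332543, -0.02622853,
        0.01224855]), 'joint_efforts': array([ 1.50202275e-03, -4.37306142e+01, -2.83996600e+01,  7.20622670e-02,
        4.10007185e-02, -1.57543163e-04]), 'eef_pos': array([ 0.16815576, -0.52309497,  0.21783511]), 'tool_rot': array([-9.01020304e+01,  1.96042276e-02, -1.62191803e+02]), 'force': array([ 0.27036618,  0.62457413, -0.21669979]), 'torque': array([ 0.01638028, -0.00587732,  0.06131282]), 'gripper_width': 0.09297445383185256}
scene {'fx': 528.663481983431, 'fy': 528.663481983431, 'cx': 273.9504690056433, 'cy': 211.91989391379076, 'position': array([ 1.11696026, -0.43994189,  0.84742149]), 'orientation': array([-135.98567644,   -0.32442305,   50.65621046])}
top {'fx': 475.33129029642123, 'fy': 475.33129029642123, 'cx': 282.9382435530411, 'cy': 205.54918282092842, 'position': array([0.42585472, 0.05149178, 0.86920441]), 'orientation': array([-170.45765902,    0.31209728,  -91.57015411])}
wrist {'fx': 325.19226210127806, 'fy': 325.19226210127806, 'cx': 277.95370782399004, 'cy': 207.63722206366091, 'position': array([ 0.24676202, -0.49680469,  0.38392026]), 'orientation': array([ 1.62778169e+02,  1.07830966e-01, -7.21622976e+01])}
```

View pics/scene0.png

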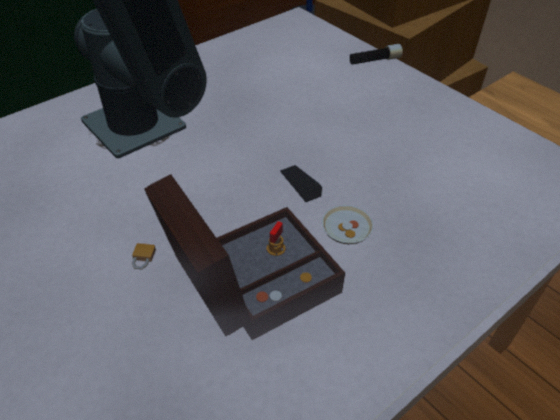

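View pics/top0.png

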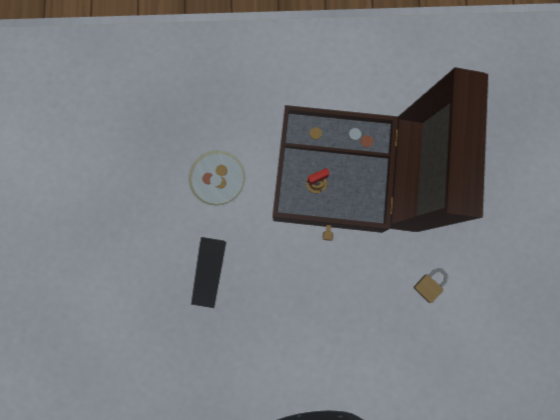

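View pics/wrist0.png

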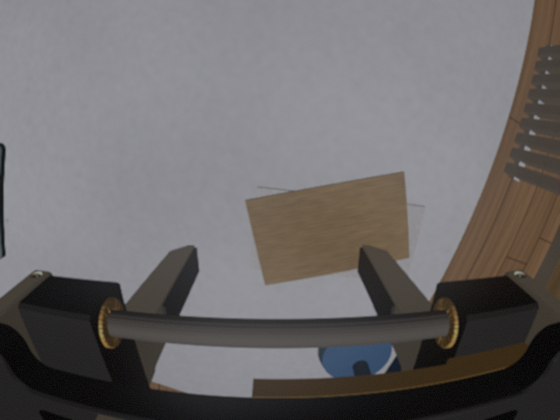

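```bash
cat > h.py <<'E'
import numpy as np, cv2
from scipy.spatial.transform import Rotation as R
from workcell import manip
def Rm(o): return R.from_euler('xyz',o,degrees=True).as_matrix()
def ray(c,u,v):
    d=np.array([(u-c['cx'])/c['fx'],(v-c['cy'])/c['fy'],1.]); return c['position'],Rm(c['orientation'])@d
def plane(c,u,v,z):
    p,d=ray(c,u,v); return p+d*(z-p[2])/d[2]
def proj(c,P):
    q=Rm(c['orientation']).T@(np.array(P)-c['position']); return c['fx']*q[0]/q[2]+c['cx'],c['fy']*q[1]/q[2]+c['cy']
def projw(c,P):
    q=Rm(c['orientation']).T@(np.array(P)-c['position']); th=np.arctan2(np.hypot(q[0],q[1]),q[2]); s=c['fx']*th/np.hypot(q[0],q[1]); return q[0]*s+c['cx'],q[1]*s+c['cy']
def red(im):
    h=cv2.cvtColor(im,cv2.COLOR_RGB2HSV); return (((h[...,0]<6)|(h[...,0]>174))&(h[...,1]>190)&(h[...,2]>110)).astype(np.uint8)
E
python3 - <<'E'
from h import *
for n,(x0,x1,y0,y1) in dict(top=(265,405,95,245),scene=(200,350,200,340)).items():
    im=cv2.imread(f"pics/{n}0.png"); cr=cv2.resize(im[y0:y1,x0:x1],None,fx=4,fy=4,interpolation=cv2.INTER_CUBIC); cv2.imwrite(f"pics/{n}z.png",cr)
    c=manip.camera_params(n); m=red(im[:,:,::-1].copy())
    k,l,s,ce=cv2.connectedComponentsWithStats(m); print(n,s,ce)
    for i in range(1,k):
        if s[i,4]>60:
            pts=cv2.findNonZero((l==i).astype(np.uint8)); print(cv2.minAreaRect(pts),cv2.boxPoints(cv2.minAreaRect(pts)))
            for z in (.112,.1): print(z,[plane(c,*p,z).round(4) for p in cv2.boxPoints(cv2.minAreaRect(pts))],plane(c,*ce[i],z))
E
```

```text
top [[     0      0    560    420 235200]] [[279.5 209.5]]
scene [[     0      0    560    420 235133]
 [   271    222     11     13     67]] [[279.50103133 209.49471576]
 [275.88059701 228.04477612]]
((275.88458251953125, 227.9230499267578), (4.714951515197754, 13.867505073547363), 33.690067291259766) [[270.07687 232.38458]
 [277.7692  220.84613]
 [281.6923  223.46152]
 [273.99997 234.99997]]
0.112 [array([ 0.6066, -0.0255,  0.112 ]), array([0.5929, 0.0044, 0.112 ]), array([0.6028, 0.0059, 0.112 ]), array([ 0.6162, -0.0239,  0.112 ])] [ 0.60495443 -0.01014182  0.112     ]
0.1 [array([ 0.5982, -0.0187,  0.1   ]), array([0.5844, 0.0117, 0.1   ]), array([0.5945, 0.0131, 0.1   ]), array([ 0.608 , -0.0172,  0.1   ])] [ 0.59659994 -0.00312869  0.1       ]
```

View pics/topz.png

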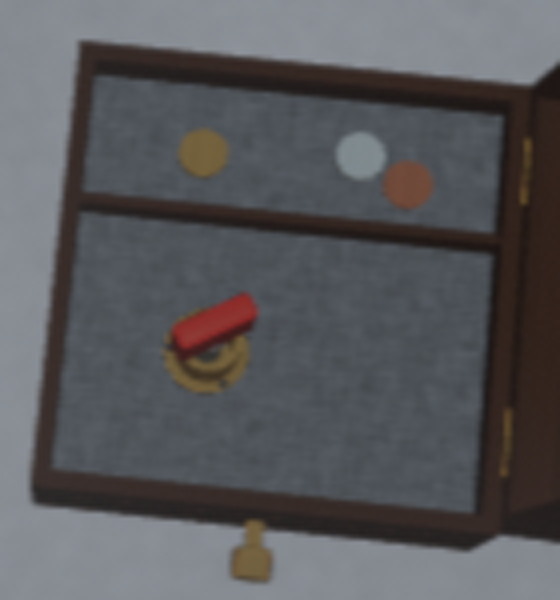

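View pics/scenez.png

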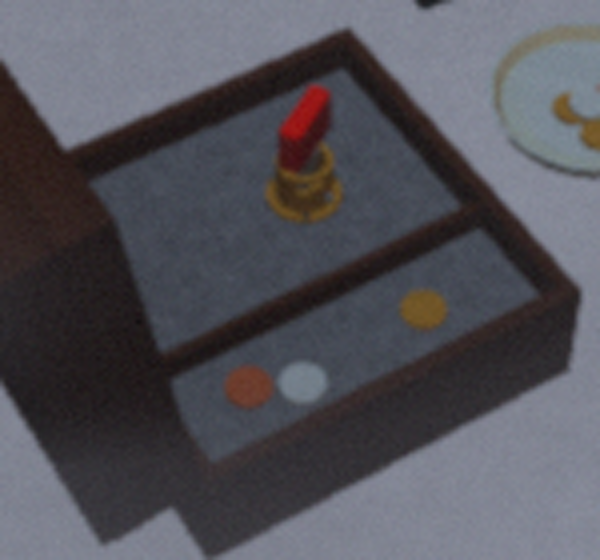

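Run:
```python
from h import *
c=manip.camera_params('top'); im=cv2.imread("pics/top0.png")[:,:,::-1].copy()
h=cv2.cvtColor(im,cv2.COLOR_RGB2HSV)
m=(((h[...,0]<8)|(h[...,0]>172))&(h[...,1]>150)&(h[...,2]>80)).astype(np.uint8); m[:160]=0;m[200:]=0
m[:, :300]=0; m[:,340:]=0
pts=cv2.findNonZero(m); r=cv2.minAreaRect(pts); print(len(pts),r)
b=cv2.boxPoints(r); P=[plane(c,*p,.112) for p in b]; print(np.round(P,4)); ctr=plane(c,*np.mean(pts[:,0],0),.110); print('grip',ctr)
for i in range(4): d=P[(i+1)%4]-P[i]; print(np.linalg.norm(d),np.degrees(np.arctan2(d[1],d[0])))
z=lambda u,v:(u/4+265-.375,v/4+95-.375)
print('rim');C=[plane(c,*z(*q),.07) for q in [(82,42),(535,90),(498,530),(35,488)]]
C=np.array(C);print(C.round(4),C.mean(0)); 
for i in range(4): d=C[(i+1)%4]-C[i]; print(np.linalg.norm(d),np.degrees(np.arctan2(d[1],d[0])))
print('knob',plane(c,*z(251,562),.037)); print('collar top', plane(c,*z(208,355),.05))
s=manip.camera_params('scene')
zs=lambda u,v:(u/4+200-.375,v/4+200-.375)
print('scene rim');
for q in [(348,32),(578,292),(210,468)]: print(plane(s,*zs(*q),.07))
print('collar base scene',plane(s,*zs(304,192),.052))
```

```text
143 ((318.0731506347656, 175.1585235595703), (7.1938323974609375, 20.67353630065918), 65.224853515625)
[[ 0.6006  0.0113  0.112 ]
 [ 0.6142 -0.02    0.112 ]
 [ 0.6031 -0.0244  0.112 ]
 [ 0.5896  0.0067  0.112 ]]
grip [ 0.60221214 -0.00672162  0.11      ]
0.03406817591720195 -66.40144136023424
0.011953984739705317 -158.13015290522802
0.03398664851116639 113.54078718485523
0.01191754326868968 22.256742510915124
rim
[[ 0.7401  0.0434  0.07  ]
 [ 0.7121 -0.155   0.07  ]
 [ 0.5182 -0.1262  0.07  ]
 [ 0.5417  0.0689  0.07  ]] [ 0.62801685 -0.04222266  0.07      ]
0.2003062743383147 -98.04872910816194
0.19595306075828509 171.56122091628416
0.19653482261848618 83.1522516709747
0.20008317673629167 -7.338351097439575
knob [ 0.51096714 -0.02437244  0.037     ]
collar top [ 0.60153442 -0.00819739  0.05      ]
scene rim
[0.54578941 0.06776219 0.07      ]
[0.74054163 0.04150392 0.07      ]
[ 0.70847437 -0.14781313  0.07      ]
collar base scene [ 0.6029532 -0.0084989  0.052    ]
```

Request:
{"method": "jog_arm", "body": {"increments": "0 -0.5 0 0 -1 0;0 -0.5 0 0 -1 0;0 -0.5 0 0 -1 0;0 -0.5 0 0 -1 0;0 0 0 0 -1 0;0 0 0 0 -1 0;0 0 0 0 -1 0;0 0 0 0 -1 0;0 0 0 0 -1 0;0 0 0 0 -1 0;0 0 0 0 -1 0;0 0 0 0 -1 0;0 0 0 0 -1 0;0 0 0 0 -1 0;0 0 0 0 -1 0;0 0 0 0 -1 0;0 0 0 0 -0.7 0;0 0 0 0 0 0;0 0 0 0 0 0"}}

```text
time_s: 2.05
eef_pos: [0.1682, -0.5235, 0.2784]
tool_rot: [-90.0, 0.0, -66.6]
force: [-0.3, -0.6, 0.1]
gripper_width: 0.093
```

```bash
cat >> h.py <<'E'
def go(tp,trot=None,n=None):
    """print shift in tool frame (units of 30mm) and rotvec (units .1rad) from measured to target"""
    s=manip.read_state(); M=Rm(s['tool_rot']); d=M.T@(np.array(tp)-s['eef_pos'])/.03
    print('t',s['time_s'],'pos',s['eef_pos'].round(4),'rot',s['tool_rot'].round(2),'F',s['force'].round(2),'T',s['torque'].round(2),'w',round(s['gripper_width'],4))
    print('shift',d.round(2),'len',np.linalg.norm(d).round(2))
    if trot is not None: print('rotvec',(R.from_matrix(M.T@Rm(trot)).as_rotvec()/.1).round(2))
E
python3 - <<'E'
from h import *
go([.42,0,.26],[-90,0,-66.5]); print(manip.read_state()['joint_positions'])
E
```

```text
t 2.05 pos [ 0.1682 -0.5235  0.2784] rot [-8.999e+01  3.000e-02 -6.662e+01] F [-0.26 -0.59  0.11] T [-0.07 -0.1   0.01] w 0.093
shift [-12.69   0.62  14.63] len 19.37
rotvec [-0.   -0.02 -0.01]
[-8.38142261e+01  1.29520457e+01  8.20674081e+01  4.06603518e-04
  8.50118348e+01 -1.07190645e+02]
```

Request:
{"method": "jog_arm", "body": {"increments": "-0.3 0 0.35 0 0 0;-0.65 0 0.75 0 0 0;-0.65 0 0.75 0 0 0;-0.65 0 0.75 0 0 0;-0.65 0 0.75 0 0 0;-0.65 0 0.75 0 0 0;-0.65 0 0.75 0 0 0;-0.65 0 0.75 0 0 0;-0.65 0 0.75 0 0 0;-0.65 0 0.75 0 0 0;-0.65 0 0.75 0 0 0;-0.65 0 0.75 0 0 0;-0.65 0 0.75 0 0 0;-0.65 0 0.75 0 0 0;-0.65 0 0.75 0 0 0;-0.65 0 0.75 0 0 0;-0.65 0 0.75 0 0 0;-0.65 0 0.75 0 0 0;-0.65 0 0.75 0 0 0;-0.65 0 0.75 0 0 0", "grip": 0.3}}

```text
time_s: 4.05
eef_pos: [0.4183, 0.0009, 0.2787]
tool_rot: [-90.0, 0.0, -66.5]
force: [0.7, -1.1, -0.3]
gripper_width: 0.0604
```

Run:
```python
from h import *
go([.575,-.008,.22],[-90,0,-66.5]); print(manip.read_state()['joint_positions'])
```

```text
t 4.05 pos [0.4183 0.0009 0.2787] rot [-89.98   0.   -66.55] F [ 0.69 -1.06 -0.32] T [-0.03 -0.14  0.03] w 0.0604
shift [2.35 1.96 4.67] len 5.59
rotvec [-0.   -0.01 -0.  ]
[-1.52427166e+01 -1.34122930e+00  9.81627768e+01  1.08540555e-02
  8.31660927e+01 -3.86949459e+01]
```

Request:
{"method": "jog_arm", "body": {"increments": "0.35 0.3 0.65 0 0 0;0.35 0.3 0.65 0 0 0;0.35 0.3 0.65 0 0 0;0.35 0.3 0.65 0 0 0;0.35 0.3 0.65 0 0 0;0.35 0.25 0.65 0 0 0;0.25 0.25 0.77 0 0 0;0 0 0 0 0 0;0 0 0 0 0 0;0 0 0 0 0 0"}}

```text
time_s: 5.05
eef_pos: [0.5742, -0.0094, 0.2191]
tool_rot: [-90.0, 0.0, -66.5]
force: [-0.4, -0.1, 1.4]
gripper_width: 0.0602
```

Run:
```python
from h import *
go([.602,-.008,.12],[-90,0,-66.5]); c=manip.camera_params('wrist')
im=manip.snapshot('wrist')
P=[.602,-.008,.112]
u,v=projw(c,P); print(u,v); cv2.imwrite('pics/w1raw.png',im[:,:,::-1])
cv2.drawMarker(im,(int(round(u)),int(round(v))),(0,255,0),cv2.MARKER_CROSS,10,1)
cv2.imwrite('pics/w1.png',im[:,:,::-1])
```

```text
t 5.05 pos [ 0.5742 -0.0094  0.2191] rot [-9.001e+01  1.000e-02 -6.651e+01] F [-0.44 -0.13  1.37] T [ 0.01 -0.14 -0.01] w 0.0602
shift [0.33 3.3  0.87] len 3.43
rotvec [ 0. -0. -0.]
307.0046213181395 217.85974624034478
```

View pics/w1.png

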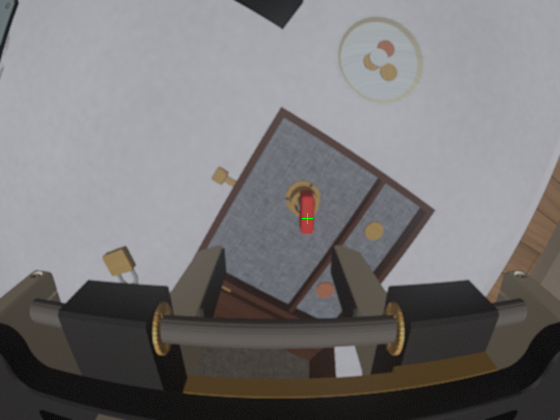

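```bash
cat >> h.py <<'E'
def planew(c,u,v,z):
    x,y=u-c['cx'],v-c['cy']; r=np.hypot(x,y); t=r/c['fx']; d=np.array([x/r*np.sin(t),y/r*np.sin(t),np.cos(t)]); d=Rm(c['orientation'])@d
    p=c['position']; return p+d*(z-p[2])/d[2]
E
python3 - <<'E'
from h import *
c=manip.camera_params('wrist'); im=cv2.imread('pics/w1raw.png')[:,:,::-1].copy()
h=cv2.cvtColor(im,cv2.COLOR_RGB2HSV)
m=(((h[...,0]<8)|(h[...,0]>172))&(h[...,1]>150)&(h[...,2]>80)).astype(np.uint8); m[:180]=0;m[245:]=0;m[:,:290]=0;m[:,325:]=0
pts=cv2.findNonZero(m);r=cv2.minAreaRect(pts);print(len(pts),r)
b=cv2.boxPoints(r);P=np.array([planew(c,*p,.112) for p in b]);print(P.round(4),P.mean(0))
for i in range(4): d=P[(i+1)%4]-P[i]; print(np.linalg.norm(d),np.degrees(np.arctan2(d[1],d[0])))
bb=(im[:,:,0]>0)
cv2.imwrite('pics/w1z.png',cv2.resize(cv2.imread('pics/w1raw.png')[170:250,270:350],None,fx=7,fy=7,interpolation=cv2.INTER_CUBIC))
E
```

```text
448 ((307.0, 214.0), (36.0, 12.0), 90.0)
[[ 0.5889  0.008   0.112 ]
 [ 0.5985  0.0122  0.112 ]
 [ 0.613  -0.0183  0.112 ]
 [ 0.603  -0.0226  0.112 ]] [ 0.60087179 -0.00518857  0.112     ]
0.010524106073946724 23.65104628805138
0.03374446764119772 -64.57477678583638
0.010912217629041798 -156.7458734003746
0.03365910718447079 114.76929718613184
```

View pics/w1z.png

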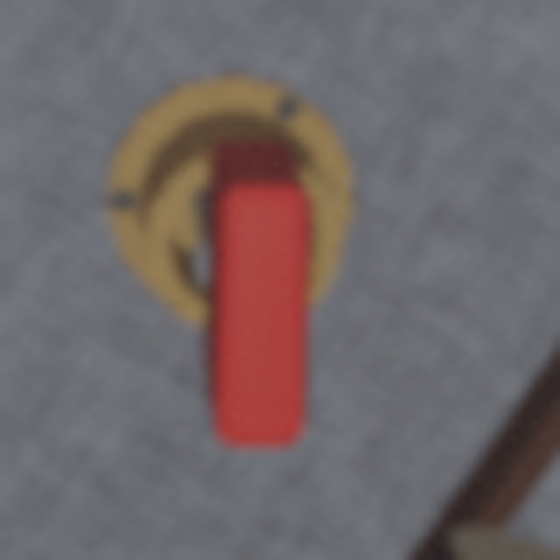

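Run:
```python
from h import *
c=manip.camera_params('wrist'); print('foot',planew(c,270+230/7,170+203/7,.054))
go([.6013,-.0065,.086],[-90,0,-66.5])
```

```text
foot [ 0.60222047 -0.00691806  0.054     ]
t 5.1 pos [ 0.5743 -0.0096  0.2193] rot [-8.999e+01 -1.000e-02 -6.652e+01] F [-0.39  0.63  1.  ] T [-0.04 -0.2   0.03] w 0.0603
shift [0.26 4.44 0.86] len 4.54
rotvec [-0. -0.  0.]
```

Request:
{"method": "jog_arm", "body": {"increments": "0.1 0 0.29 0 0 0;0.1 0 0.29 0 0 0;0.09 0.4 0.3 0 0 0;0 0.5 0 0 0 0;0 0.5 0 0 0 0;0 0.5 0 0 0 0;0 0.5 0 0 0 0;0 0.5 0 0 0 0;0 0 0 0 0 0;0 0 0 0 0 0;0 0 0 0 0 0"}}

```text
time_s: 6.2
eef_pos: [0.6036, -0.0074, 0.1322]
tool_rot: [-89.9, -0.0, -66.5]
force: [0.6, 0.2, 0.9]
gripper_width: 0.0607
```

Run:
```python
from h import *
go([.602,-.007,.086],[-90,0,-66.5])
im=manip.snapshot('wrist')
cv2.imwrite('pics/w2.png',im[:,:,::-1])
im=manip.snapshot('scene')
cv2.imwrite('pics/s2.png',cv2.resize(im[150:350,150:400,::-1],None,fx=3,fy=3))
```

```text
t 6.2 pos [ 0.6036 -0.0074  0.1322] rot [-8.995e+01 -3.000e-02 -6.651e+01] F [0.56 0.18 0.85] T [-0.04 -0.11  0.03] w 0.0607
shift [-0.03  1.54 -0.05] len 1.54
rotvec [-0.01 -0.    0.01]
```

View pics/w2.png

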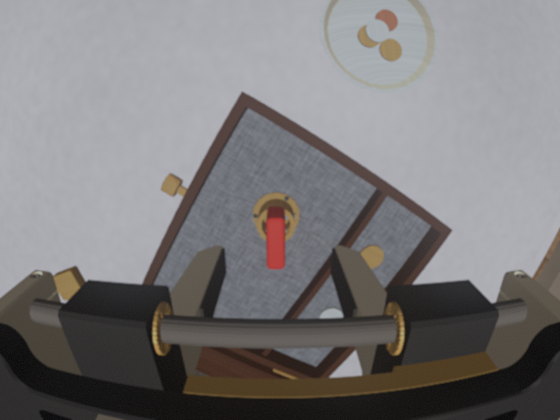

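View pics/s2.png

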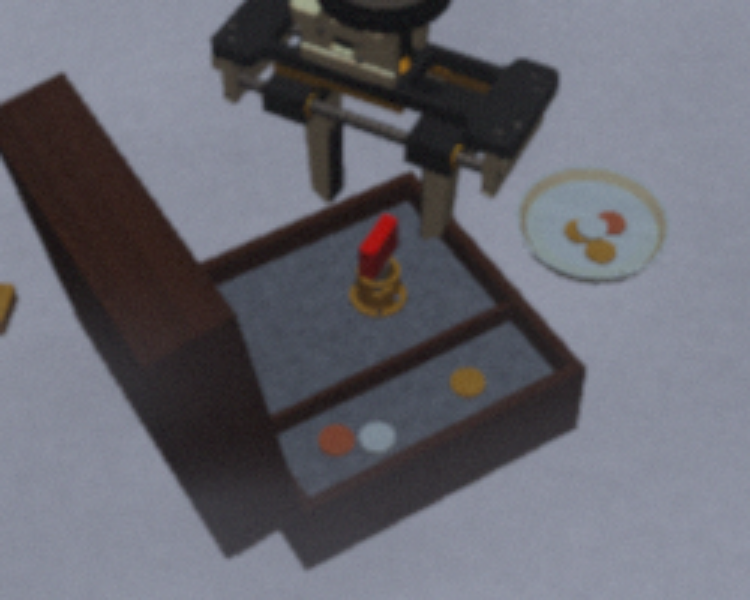

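Run:
```python
from h import *
c=manip.camera_params('wrist'); im=cv2.imread('pics/w2.png')[:,:,::-1].copy()
h=cv2.cvtColor(im,cv2.COLOR_RGB2HSV)
m=(((h[...,0]<8)|(h[...,0]>172))&(h[...,1]>150)&(im[...,0]>110)).astype(np.uint8); m[:190]=0;m[290:]=0;m[:,:255]=0;m[:,300:]=0
x,y,w,hh=cv2.boundingRect(cv2.findNonZero(m)); print(x,y,w,hh)
A=planew(c,x+w/2-.5,y-.5,.112);B=planew(c,x+w/2-.5,y+hh-.5,.112);print(A,B,(A+B)/2,np.linalg.norm(A-B))
r=np.where(m.any(1))[0]; print([ (i,np.where(m[i])[0].min(),np.where(m[i])[0].max(),int(im[i,276,0])) for i in r[::3]])
```

```text
266 217 19 51
[0.59395034 0.01115685 0.112     ] [ 0.60770685 -0.0207334   0.112     ] [ 0.6008286  -0.00478828  0.112     ] 0.03473082475913569
[(np.int64(217), np.int64(269), np.int64(281), 123), (np.int64(220), np.int64(267), np.int64(283), 177), (np.int64(223), np.int64(266), np.int64(284), 177), (np.int64(226), np.int64(266), np.int64(284), 177), (np.int64(229), np.int64(267), np.int64(283), 177), (np.int64(232), np.int64(267), np.int64(283), 176), (np.int64(235), np.int64(267), np.int64(284), 177), (np.int64(238), np.int64(267), np.int64(284), 177), (np.int64(241), np.int64(267), np.int64(283), 177), (np.int64(244), np.int64(268), np.int64(283), 177), (np.int64(247), np.int64(267), np.int64(283), 177), (np.int64(250), np.int64(268), np.int64(283), 177), (np.int64(253), np.int64(268), np.int64(283), 178), (np.int64(256), np.int64(268), np.int64(283), 176), (np.int64(259), np.int64(268), np.int64(283), 176), (np.int64(262), np.int64(268), np.int64(283), 177), (np.int64(265), np.int64(268), np.int64(283), 178)]
```

Request:
{"method": "jog_arm", "body": {"increments": "-0.06 0.3 -0.05 0 0 0;0 0.3 0 0 0 0;0 0.3 0 0 0 0;0 0.3 0 0 0 0;0 0.3 0 0 0 0;0 0 0 0 0 0;0 0 0 0 0 0;0 0 0 0 0 0"}}

```text
time_s: 7.1
eef_pos: [0.6012, -0.0063, 0.087]
tool_rot: [-90.0, -0.0, -66.5]
force: [-0.7, 0.2, -0.6]
gripper_width: 0.0607
```

Request:
{"method": "jog_arm", "body": {"increments": "0 0 0 0 0 0;0 0 0 0 0 0;0 0 0 0 0 0;0 0 0 0 0 0;0 0 0 0 0 0;0 0 0 0 0 0;0 0 0 0 0 0;0 0 0 0 0 0;0 0 0 0 0 0;0 0 0 0 0 0", "grip": -1, "force": 8}}

```text
time_s: 8.1
eef_pos: [0.6011, -0.0061, 0.0867]
tool_rot: [-90.0, -0.0, -66.5]
force: [2.5, 0.7, -0.7]
gripper_width: 0.0119
```

Run:
```python
from h import *
go([.602,-.007,.086],[-90,0,-66.5])
```

```text
t 8.1 pos [ 0.6011 -0.0061  0.0867] rot [-89.96  -0.   -66.51] F [ 2.46  0.68 -0.66] T [ 0.15 -0.42 -0.01] w 0.0119
shift [0.04 0.02 0.01] len 0.05
rotvec [-0.01 -0.    0.  ]
```

Request:
{"method": "jog_arm", "body": {"increments": "0 0 0.02 0 0 0;0 0 0 0 0 0;0 0 0 0 0 0", "force": 35}}

```text
time_s: 8.4
eef_pos: [0.6012, -0.006, 0.0867]
tool_rot: [-90.0, 0.0, -66.5]
force: [0.7, -0.1, -0.0]
gripper_width: 0.0117
```

Request:
{"method": "jog_arm", "body": {"increments": "0 -0.07 0 0 0 0;0 -0.07 0 0 0 0;0 -0.07 0 0 0 0;0 0 0 0 0 0;0 0 0 0 0 0"}}

```text
time_s: 8.9
eef_pos: [0.6012, -0.006, 0.0927]
tool_rot: [-90.0, 0.0, -66.5]
force: [1.8, -0.4, -5.4]
gripper_width: 0.0119
```

Request:
{"method": "jog_arm", "body": {"increments": "0 -0.06 0 0 0 0;0 -0.06 0 0 0 0;0 0 0 0 0 0;0 0 0 0 0 0"}}

```text
time_s: 9.3
eef_pos: [0.6012, -0.006, 0.0965]
tool_rot: [-90.0, 0.0, -66.5]
force: [0.9, -0.3, -6.1]
gripper_width: 0.0116
```

Request:
{"method": "jog_arm", "body": {"increments": "0 -0.02 0 0 0 0;0 -0.01 0 0 0 0;0 0 0 0 0 0;0 0 0 0 0 0"}}

```text
time_s: 9.7
eef_pos: [0.6012, -0.006, 0.0974]
tool_rot: [-90.0, 0.0, -66.5]
force: [1.3, -1.2, -6.1]
gripper_width: 0.0118
```

Request:
{"method": "jog_arm", "body": {"increments": "0 -0.01 0 0 0 0;0 -0.01 0 0 0 0;0 0 0 0 0 0;0 0 0 0 0 0"}}

```text
time_s: 10.1
eef_pos: [0.6012, -0.006, 0.098]
tool_rot: [-90.0, 0.0, -66.5]
force: [0.6, 0.1, -6.7]
gripper_width: 0.0115
```

Request:
{"method": "jog_arm", "body": {"increments": "0 -0.01 0 0 0 0;0 -0.01 0 0 0 0;0 0 0 0 0 0;0 0 0 0 0 0"}}

```text
time_s: 10.5
eef_pos: [0.6012, -0.006, 0.0986]
tool_rot: [-90.0, 0.0, -66.5]
force: [0.4, -1.3, -7.1]
gripper_width: 0.0116
```

Request:
{"method": "jog_arm", "body": {"increments": "0 -0.01 0 0 0 0;0 -0.01 0 0 0 0;0 0 0 0 0 0;0 0 0 0 0 0"}}

```text
time_s: 10.9
eef_pos: [0.6013, -0.006, 0.0992]
tool_rot: [-90.0, 0.0, -66.5]
force: [-0.4, -1.1, -6.0]
gripper_width: 0.0117
```

Request:
{"method": "jog_arm", "body": {"increments": "0 -0.01 0 0 0 0;0 -0.01 0 0 0 0;0 0 0 0 0 0;0 0 0 0 0 0"}}

```text
time_s: 11.3
eef_pos: [0.6013, -0.006, 0.0998]
tool_rot: [-90.0, 0.0, -66.5]
force: [-0.5, -0.9, -6.1]
gripper_width: 0.0116
```

Run:
```python
from h import *
go([.602,-.007,.086])
```

```text
t 11.3 pos [ 0.6013 -0.006   0.0998] rot [-9.001e+01  1.000e-02 -6.651e+01] F [-0.46 -0.87 -6.11] T [-0.23  0.02 -0.02] w 0.0116
shift [0.04 0.46 0.01] len 0.46
```

Request:
{"method": "jog_arm", "body": {"increments": "0 -0.01 0 0 0 0;0 -0.01 0 0 0 0;0 0 0 0 0 0;0 0 0 0 0 0"}}

```text
time_s: 11.7
eef_pos: [0.6013, -0.006, 0.1004]
tool_rot: [-90.0, 0.0, -66.5]
force: [-0.2, -1.1, -7.5]
gripper_width: 0.0118
```

Request:
{"method": "jog_arm", "body": {"increments": "0 -0.01 0 0 0 0;0 -0.01 0 0 0 0;0 0 0 0 0 0;0 0 0 0 0 0"}}

```text
time_s: 12.1
eef_pos: [0.6013, -0.006, 0.101]
tool_rot: [-90.0, 0.0, -66.5]
force: [-1.2, -0.7, -7.6]
gripper_width: 0.0115
```

Request:
{"method": "jog_arm", "body": {"increments": "0 -0.01 0 0 0 0;0 -0.01 0 0 0 0;0 0 0 0 0 0;0 0 0 0 0 0"}}

```text
time_s: 12.5
eef_pos: [0.6013, -0.006, 0.1016]
tool_rot: [-90.0, 0.0, -66.5]
force: [-0.5, -0.4, -8.1]
gripper_width: 0.0119
```

Request:
{"method": "jog_arm", "body": {"increments": "0 -0.01 0 0 0 0;0 -0.01 0 0 0 0;0 0 0 0 0 0;0 0 0 0 0 0"}}

```text
time_s: 12.9
eef_pos: [0.6013, -0.006, 0.1022]
tool_rot: [-90.0, 0.0, -66.5]
force: [-1.4, -1.1, -7.8]
gripper_width: 0.0119
```

Request:
{"method": "jog_arm", "body": {"increments": "0 -0.01 0 0 0 0;0 0 0 0 0 0;0 0 0 0 0 0"}}

```text
time_s: 13.2
eef_pos: [0.6013, -0.006, 0.1025]
tool_rot: [-90.0, 0.0, -66.5]
force: [-0.4, -0.9, -7.5]
gripper_width: 0.0118
```

Request:
{"method": "jog_arm", "body": {"increments": "0 -0.01 0 0 0 0;0 0 0 0 0 0;0 0 0 0 0 0"}}

```text
time_s: 13.5
eef_pos: [0.6013, -0.006, 0.1029]
tool_rot: [-90.0, 0.0, -66.5]
force: [-0.8, 0.2, -7.5]
gripper_width: 0.0114
```

Request:
{"method": "jog_arm", "body": {"increments": "0 -0.01 0 0 0 0;0 -0.01 0 0 0 0;0 0 0 0 0 0;0 0 0 0 0 0"}}

```text
time_s: 13.9
eef_pos: [0.6013, -0.006, 0.1034]
tool_rot: [-90.0, 0.0, -66.5]
force: [-0.8, -0.7, -8.5]
gripper_width: 0.0119
```

Request:
{"method": "jog_arm", "body": {"increments": "0 -0.01 0 0 0 0;0 0 0 0 0 0;0 0 0 0 0 0"}}

```text
time_s: 14.2
eef_pos: [0.6013, -0.006, 0.1037]
tool_rot: [-90.0, 0.0, -66.5]
force: [-1.0, -1.1, -7.5]
gripper_width: 0.0118
```

Request:
{"method": "jog_arm", "body": {"increments": "0 -0.01 0 0 0 0;0 0 0 0 0 0;0 0 0 0 0 0"}}

```text
time_s: 14.5
eef_pos: [0.6013, -0.006, 0.1041]
tool_rot: [-90.0, 0.0, -66.5]
force: [-1.3, -0.3, -8.5]
gripper_width: 0.0117
```

Request:
{"method": "jog_arm", "body": {"increments": "0 -0.01 0 0 0 0;0 -0.01 0 0 0 0;0 0 0 0 0 0;0 0 0 0 0 0"}}

```text
time_s: 14.9
eef_pos: [0.6013, -0.006, 0.1047]
tool_rot: [-90.0, 0.0, -66.5]
force: [-0.9, -0.4, -7.6]
gripper_width: 0.0116
```

Request:
{"method": "jog_arm", "body": {"increments": "0 -0.01 0 0 0 0;0 0 0 0 0 0;0 0 0 0 0 0"}}

```text
time_s: 15.2
eef_pos: [0.6013, -0.006, 0.1049]
tool_rot: [-90.0, 0.0, -66.5]
force: [-1.1, -0.6, -9.5]
gripper_width: 0.0116
```

Request:
{"method": "jog_arm", "body": {"increments": "0 -0.01 0 0 0 0;0 0 0 0 0 0;0 0 0 0 0 0"}}

```text
time_s: 15.5
eef_pos: [0.6013, -0.0059, 0.105]
tool_rot: [-90.0, 0.0, -66.5]
force: [0.7, -1.0, -11.5]
gripper_width: 0.0118
```

Request:
{"method": "jog_arm", "body": {"increments": "0 0.01 0 0 0 0;0 0 0 0 0 0;0 0 0 0 0.3 0;0 0 0 0 0.4 0;0 0 0 0 0.4 0;0 0 0 0 0.4 0;0 0 0 0 0.5 0;0 0 0 0 0 0;0 0 0 0 0 0"}}

```text
time_s: 16.4
eef_pos: [0.6016, -0.0059, 0.105]
tool_rot: [-90.0, 0.0, -77.9]
force: [0.3, -1.1, -10.8]
gripper_width: 0.0121
```

Run:
```python
from h import *
go([.602,-.007,.105],[-90,0,-66.5-64.7])
```

```text
t 16.4 pos [ 0.6016 -0.0059  0.105 ] rot [-89.97   0.   -77.89] F [  0.33  -1.12 -10.77] T [-0.13 -0.16 -0.02] w 0.0121
shift [ 0.04 -0.    0.01] len 0.04
rotvec [-0.   9.3 -0. ]
```

Request:
{"method": "jog_arm", "body": {"increments": "0 0 0 0 0.5 0;0 0 0 0 0.5 0;0 0 0 0 0.5 0;0 0 0 0 0.5 0;0 0 0 0 0.5 0;0 0 0 0 0.5 0;0 0 0 0 0 0;0 0 0 0 0 0"}}

```text
time_s: 17.2
eef_pos: [0.602, -0.0059, 0.105]
tool_rot: [-89.9, 0.0, -95.1]
force: [2.4, -0.2, -13.4]
gripper_width: 0.0121
```

Request:
{"method": "jog_arm", "body": {"increments": "0 0 0 0 0.5 0;0 0 0 0 0.5 0;0 0 0 0 0.5 0;0 0 0 0 0.5 0;0 0 0 0 0 0;0 0 0 0 0 0"}}

```text
time_s: 17.8
eef_pos: [0.6022, -0.006, 0.1051]
tool_rot: [-89.9, 0.0, -106.5]
force: [4.7, -0.1, -13.9]
gripper_width: 0.012
```

Run:
```python
from h import *
go([.602,-.007,.105],[-90,0,-66.5-64.7])
```

```text
t 17.8 pos [ 0.6022 -0.006   0.1051] rot [-8.990e+01  3.000e-02 -1.065e+02] F [  4.72  -0.1  -13.87] T [ 0.02 -1.01 -0.06] w 0.012
shift [0.03 0.   0.  ] len 0.03
rotvec [-0.02  4.31 -0.01]
```

Request:
{"method": "jog_arm", "body": {"increments": "0 0.007 0.02 0 0 0;0 0 0 0 0.5 0;0 0 0 0 0.5 0;0 0 0 0 0.5 0;0 0 0 0 0 0;0 0 0 0 0 0"}}

```text
time_s: 18.4
eef_pos: [0.6024, -0.0061, 0.105]
tool_rot: [-89.9, 0.0, -115.1]
force: [5.0, 0.9, -12.6]
gripper_width: 0.0117
```

Request:
{"method": "jog_arm", "body": {"increments": "0 0 0 0 0.5 0;0 0 0 0 0.5 0;0 0 0 0 0.5 0;0 0 0 0 0 0;0 0 0 0 0 0"}}

```text
time_s: 18.9
eef_pos: [0.6026, -0.0062, 0.105]
tool_rot: [-89.9, 0.0, -123.7]
force: [6.3, -1.0, -13.0]
gripper_width: 0.0115
```

Run:
```python
from h import *
go([.602,-.007,.105],[-90,0,-66.5-64.7])
```

```text
t 18.9 pos [ 0.6026 -0.0062  0.105 ] rot [-8.9930e+01  4.0000e-02 -1.2372e+02] F [  6.3   -0.98 -13.02] T [ 0.07 -1.06  0.06] w 0.0115
shift [ 0.03  0.   -0.  ] len 0.03
rotvec [-0.01  1.31 -0.01]
```

Request:
{"method": "jog_arm", "body": {"increments": "0 0 0.01 0 0.5 0;0 0 0 0 0.4 0;0 0 0 0 0.4 0;0 0 0 0 0 0;0 0 0 0 0 0"}}

```text
time_s: 19.4
eef_pos: [0.6028, -0.0064, 0.105]
tool_rot: [-89.9, 0.0, -131.2]
force: [4.8, -0.1, -13.3]
gripper_width: 0.0116
```

Request:
{"method": "jog_arm", "body": {"increments": "0 0.03 0 0 0 0;0 0.02 0 0 0 0;0 0 0 0 0 0;0 0 0 0 0 0"}}

```text
time_s: 19.8
eef_pos: [0.6028, -0.0064, 0.1038]
tool_rot: [-89.9, 0.0, -131.2]
force: [5.0, 0.2, -8.0]
gripper_width: 0.0118
```

Run:
```python
from h import *
go([.602,-.007,.105],[-90,0,-66.5-64.7])
```

```text
t 19.8 pos [ 0.6028 -0.0064  0.1038] rot [-8.9930e+01  5.0000e-02 -1.3123e+02] F [ 5.02  0.19 -8.01] T [ 0.11 -1.05 -0.02] w 0.0118
shift [ 0.03 -0.04 -0.01] len 0.05
rotvec [-0.01 -0.01 -0.01]
```

Request:
{"method": "jog_arm", "body": {"increments": "0 0.03 0 0 0 0;0 0.03 0 0 0 0;0 0 0 0 0 0;0 0 0 0 0 0"}}

```text
time_s: 20.2
eef_pos: [0.6028, -0.0064, 0.1018]
tool_rot: [-89.9, 0.0, -131.2]
force: [5.7, 0.6, -6.9]
gripper_width: 0.0122
```

Request:
{"method": "jog_arm", "body": {"increments": "0 0.02 0 0 0 0;0 0.01 0 0 0 0;0 0 0 0 0 0;0 0 0 0 0 0"}}

```text
time_s: 20.6
eef_pos: [0.6028, -0.0064, 0.1009]
tool_rot: [-89.9, 0.0, -131.2]
force: [5.4, 1.1, -6.5]
gripper_width: 0.012
```

Request:
{"method": "jog_arm", "body": {"increments": "0 0.02 0 0 0 0;0 0 0 0 0 0;0 0 0 0 0 0"}}

```text
time_s: 20.9
eef_pos: [0.6028, -0.0064, 0.1003]
tool_rot: [-89.9, 0.0, -131.2]
force: [5.4, 0.2, -8.0]
gripper_width: 0.0119
```

Request:
{"method": "jog_arm", "body": {"increments": "0 0.01 0 0 0 0;0 0 0 0 0 0;0 0 0 0 0 0"}}

```text
time_s: 21.2
eef_pos: [0.6028, -0.0064, 0.1002]
tool_rot: [-89.9, 0.0, -131.2]
force: [3.7, -0.4, -6.1]
gripper_width: 0.0119
```

Request:
{"method": "jog_arm", "body": {"increments": "0 0 0 0 0 0;0 0 0 0 0 0;0 0 0 0 0 0;0 0 0 0 0 0;0 0 0 0 0 0;0 -0.3 0 0 0 0;0 -0.6 0 0 0 0;0 -0.8 0 0 0 0;0 -0.8 0 0 0 0;0 -0.8 0 0 0 0;0 -0.8 0 0 0 0;0 0 0 0 0 0;0 0 0 0 0 0", "grip": 0.2}}

```text
time_s: 22.5
eef_pos: [0.6023, -0.0063, 0.2232]
tool_rot: [-89.9, 0.0, -131.3]
force: [0.1, -0.5, 0.8]
gripper_width: 0.0558
```

Run:
```python
from h import *
go([.4,-.02,.25],[-90,0,-7.7-180]);print(manip.read_state()['joint_positions'])
im=manip.snapshot('wrist')
cv2.imwrite('pics/w3.png',im[:,:,::-1])
im=manip.snapshot('scene')
cv2.imwrite('pics/s3.png',cv2.resize(im[150:350,150:400,::-1],None,fx=3,fy=3))
```

```text
t 22.5 pos [ 0.6023 -0.0063  0.2232] rot [-8.9940e+01  4.0000e-02 -1.3125e+02] F [ 0.05 -0.48  0.78] T [-0.05 -0.05 -0.03] w 0.0558
shift [ 4.79 -0.9  -4.77] len 6.82
rotvec [-0.01  9.85 -0.01]
[-1.12024101e+01  2.00056520e+01  8.00755957e+01 -8.98484707e-04
  7.98449126e+01  3.00484781e+01]
```

View pics/w3.png

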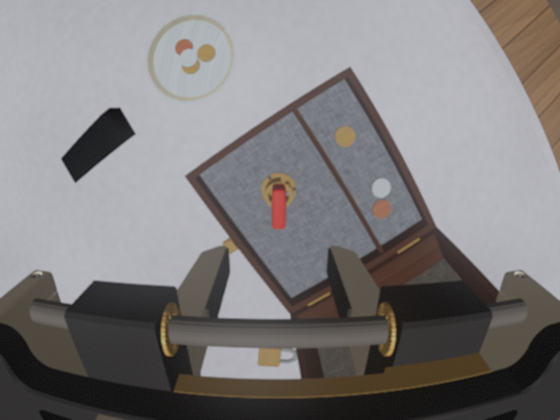

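View pics/s3.png

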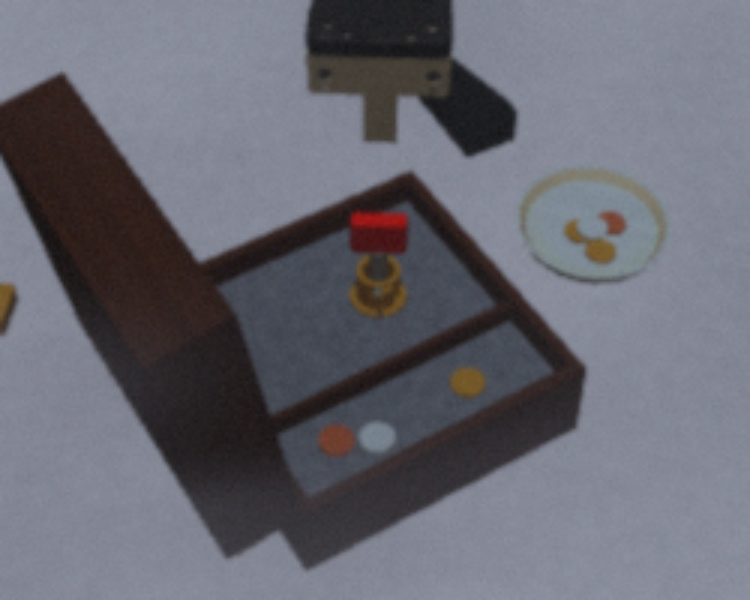

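Request:
{"method": "jog_arm", "body": {"increments": "0.4 0 -0.45 0 0 0;0.66 0 -0.75 0 0 0;0.66 0 -0.75 0 0 0;0.66 0 -0.75 0 0 0;0.66 0 -0.75 0 0 0;0.66 0 -0.75 0 0 0;0.6 0 -0.7 0 1 0;0 0 0 0 1 0;0 0 0 0 1 0;0 0 0 0 1 0;0 0 0 0 1 0;0 0 0 0 1 0;0 0 0 0 1 0;0 0 0 0 1 0;0 0 0 0 1 0;0 0 0 0 0.85 0;0 0 0 0 0 0;0 0 0 0 0 0"}}

```text
time_s: 24.4
eef_pos: [0.4061, -0.0062, 0.2218]
tool_rot: [-90.0, -0.1, 172.4]
force: [0.4, -0.1, 0.3]
gripper_width: 0.056
```

Run:
```python
from h import *
go([.4,-.02,.25],[-90,0,-7.7-180]);print(manip.read_state()['joint_positions'])
c=manip.camera_params('wrist');im=manip.snapshot('wrist');cv2.imwrite('pics/w4.png',im[:,:,::-1]); print(projw(c,[.511,-.0255,.03]))
c=manip.camera_params('top');im=manip.snapshot('top');cv2.imwrite('pics/t4.png',im[:,:,::-1])
```

```text
t 24.4 pos [ 0.4061 -0.0062  0.2218] rot [-9.0020e+01 -1.0000e-01  1.7244e+02] F [ 0.44 -0.08  0.32] T [ 0.02 -0.03  0.01] w 0.056
shift [ 0.14 -0.94  0.48] len 1.06
rotvec [0.   0.02 0.02]
[-1.67104412e+01 -5.17344669e-01  1.05372680e+02  4.74910755e-04
  7.52496589e+01  8.08464270e+01]
(np.float64(284.2245579724712), np.float64(87.4995663628099))
```

View pics/w4.png

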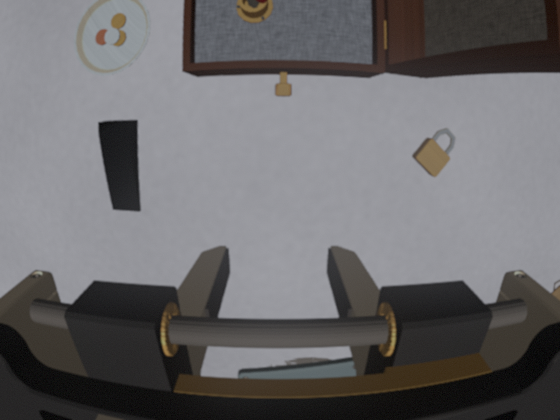

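View pics/t4.png

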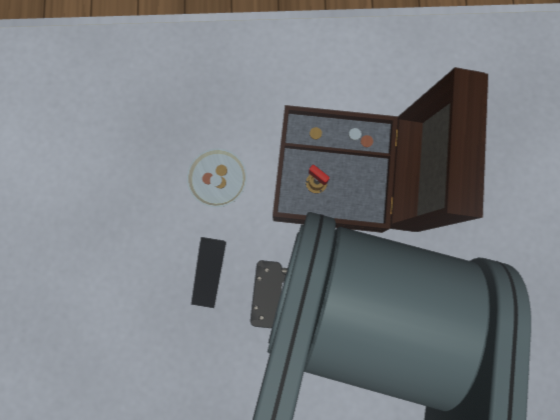

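Request:
{"method": "jog_arm", "body": {"increments": "0 0 0 0 0 0.8;0 0 0 0 0 0.9;0 0 0 0 0 0.9;0 0 0 0 0 0.9;0 0 0 0 0 0;0 0 0 0 0 0"}}

```text
time_s: 25.1
eef_pos: [0.4065, -0.0066, 0.223]
tool_rot: [-90.0, 20.0, 172.3]
force: [0.2, -0.3, -1.2]
gripper_width: 0.0556
```

Run:
```python
from h import *
s=manip.read_state();yd=Rm(s['tool_rot'])[:,1]; print(yd)
G=np.array([.510,-.0255,.030])+.016*yd; print(G)
go(G-.08*yd);go(G); print(s['joint_positions'])
```

```text
[ 0.33912614 -0.04619933 -0.93960581]
[ 0.51542602 -0.02623919  0.01496631]
t 25.1 pos [ 0.4065 -0.0066  0.223 ] rot [-89.97  20.01 172.32] F [ 0.18 -0.32 -1.21] T [0.04 0.15 0.01] w 0.0556
shift [-1.09  5.11  0.16] len 5.23
t 25.1 pos [ 0.4065 -0.0066  0.223 ] rot [-89.97  20.01 172.32] F [ 0.18 -0.32 -1.21] T [0.04 0.15 0.01] w 0.0556
shift [-1.09  7.78  0.16] len 7.86
[-21.00011727 -14.63838412 120.01872403   5.47753982  55.21954683
  74.3318395 ]
```

Request:
{"method": "jog_arm", "body": {"increments": "-0.15 0.7 0.02 0 0 0;-0.15 0.7 0.02 0 0 0;-0.15 0.7 0.02 0 0 0;-0.15 0.7 0.02 0 0 0;-0.15 0.7 0.02 0 0 0;-0.17 0.8 0.03 0 0 0;-0.17 0.81 0.03 0 0 0;0 0 0 0 0 0;0 0 0 0 0 0"}}

```text
time_s: 26.0
eef_pos: [0.4888, -0.0222, 0.0893]
tool_rot: [-90.0, 19.9, 172.3]
force: [0.6, -0.4, 0.4]
gripper_width: 0.0558
```

Run:
```python
from h import *
s=manip.read_state();yd=Rm(s['tool_rot'])[:,1]
G=np.array([.510,-.0255,.030])+.016*yd
go(G)
c=manip.camera_params('wrist');im=manip.snapshot('wrist');p=projw(c,[.51,-.0255,.03]);print(p)
cv2.imwrite('pics/w5.png',cv2.resize(im[100:340,130:430,::-1],None,fx=2.5,fy=2.5))
```

```text
t 26.0 pos [ 0.4888 -0.0222  0.0893] rot [-90.03  19.89 172.34] F [ 0.57 -0.41  0.36] T [ 0.05  0.17 -0.03] w 0.0558
shift [0.   2.64 0.02] len 2.64
(np.float64(280.4022869655781), np.float64(221.9799789566877))
```

View pics/w5.png

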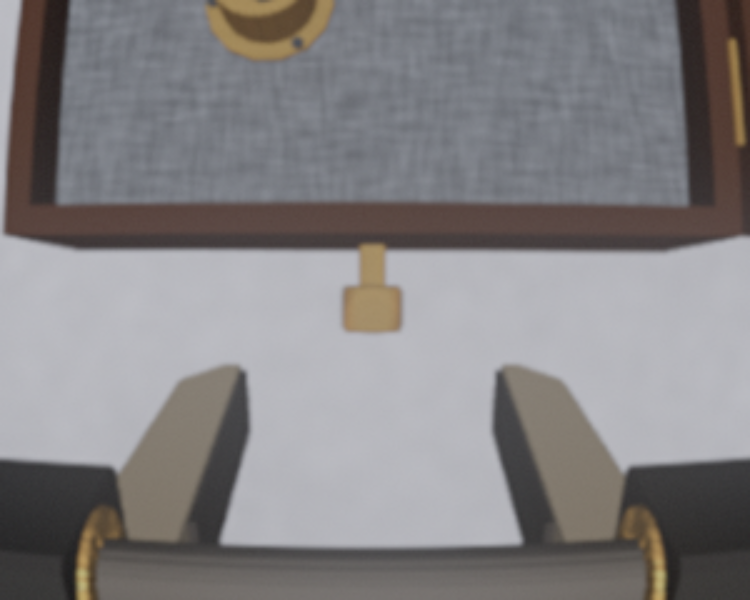

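Request:
{"method": "jog_arm", "body": {"increments": "0 0.5 0.01 0 0 0;0 0.5 0 0 0 0;0 0.5 0 0 0 0;0 0.5 0 0 0 0;0 0.4 0 0 0 0;0 0.2 0 0 0 0;0 0 0 0 0 0;0 0 0 0 0 0"}}

```text
time_s: 26.85
eef_pos: [0.5153, -0.0262, 0.0174]
tool_rot: [-90.0, 20.1, 172.3]
force: [-0.4, -0.1, 0.4]
gripper_width: 0.0559
```

Request:
{"method": "jog_arm", "body": {"increments": "0 0 0 0 0 0;0 0 0 0 0 0;0 0 0 0 0 0;0 0 0 0 0 0;0 0 0 0 0 0;0 0 0 0 0 0;0 0 0 0 0 0;0 0 0 0 0 0;0 0 0 0 0 0", "grip": -1, "force": 15}}

```text
time_s: 27.75
eef_pos: [0.515, -0.0261, 0.0166]
tool_rot: [-90.0, 20.1, 172.3]
force: [-0.5, 0.7, 2.5]
gripper_width: 0.0176
```

Run:
```python
from h import *
s=manip.read_state()
go(s['eef_pos']+.085*np.array([-np.cos(np.radians(7.7)),np.sin(np.radians(7.7)),0]))
```

```text
t 27.75 pos [ 0.515  -0.0261  0.0166] rot [-90.    20.05 172.32] F [-0.54  0.72  2.5 ] T [0.22 0.1  0.06] w 0.0176
shift [ 2.66 -0.97 -0.  ] len 2.83
```

Request:
{"method": "jog_arm", "body": {"increments": "0.12 -0.04 0 0 0 0;0.12 -0.04 0 0 0 0;0.12 -0.04 0 0 0 0;0.12 -0.04 0 0 0 0;0 0 0 0 0 0"}}

```text
time_s: 28.25
eef_pos: [0.4996, -0.024, 0.0165]
tool_rot: [-90.0, 20.1, 172.3]
force: [-1.2, 2.8, 7.0]
gripper_width: 0.0175
```

Run:
```python
from h import *
go([.43,-.02,.0166],[-90,20,172.3])
c=manip.camera_params('wrist');im=manip.snapshot('wrist')
cv2.imwrite('pics/w6.png',cv2.resize(im[100:340,130:430,::-1],None,fx=2.5,fy=2.5))
```

```text
t 28.25 pos [ 0.4996 -0.024   0.0165] rot [-89.99  20.08 172.32] F [-1.16  2.8   6.98] T [ 0.46 -0.04  0.21] w 0.0175
shift [ 2.17 -0.8   0.18] len 2.32
rotvec [ 0.    0.   -0.01]
```

View pics/w6.png

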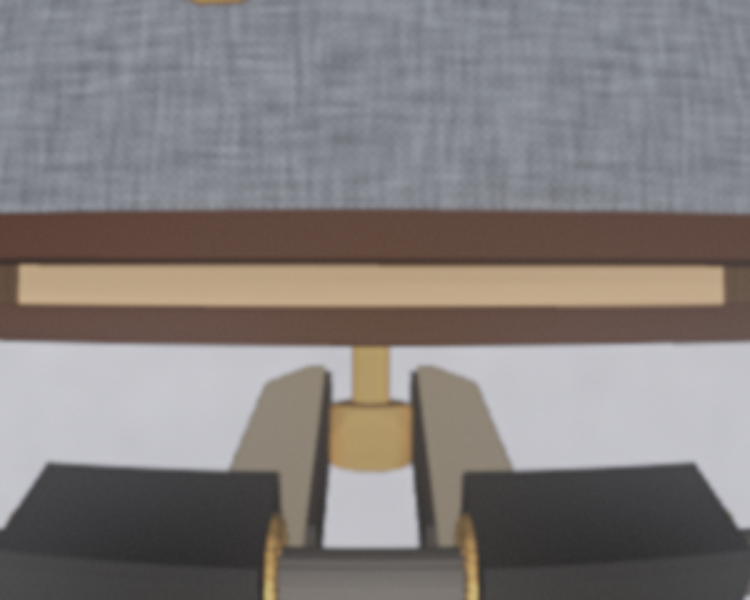

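Request:
{"method": "jog_arm", "body": {"increments": "0.12 -0.055 -0.015 0 0 0;0.2 -0.073 0 0 0 0;0.2 -0.073 0 0 0 0;0.2 -0.073 0 0 0 0;0.2 -0.073 0 0 0 0;0.2 -0.073 0 0 0 0;0.2 -0.073 0 0 0 0;0 0 0 0 0 0"}}

```text
time_s: 29.1
eef_pos: [0.4572, -0.0181, 0.0166]
tool_rot: [-90.0, 20.0, 172.3]
force: [-3.1, -3.9, 5.6]
gripper_width: 0.0178
```

Request:
{"method": "jog_arm", "body": {"increments": "0.2 -0.073 0 0 0 0;0.2 -0.073 0 0 0 0;0.2 -0.073 0 0 0 0;0.15 -0.055 0 0 0 0;0.08 -0.03 0 0 0 0;0 0 0 0 0 0;0 0 0 0 0 0"}}

```text
time_s: 29.8
eef_pos: [0.4313, -0.0145, 0.0165]
tool_rot: [-90.0, 20.0, 172.3]
force: [-2.6, -5.0, 5.6]
gripper_width: 0.0177
```

Run:
```python
from h import *
go([.43,-.015,.0166],[-90,20,172.3])
```

```text
t 29.8 pos [ 0.4313 -0.0145  0.0165] rot [-89.99  20.04 172.31] F [-2.58 -4.96  5.55] T [-0.9   0.18 -0.36] w 0.0177
shift [ 0.04 -0.02  0.02] len 0.05
rotvec [-0.    0.   -0.01]
```

Request:
{"method": "jog_arm", "body": {"increments": "0 0 0 0 0 0;0 0 0 0 0 0;0 0 0 0 0 0;0 0 0 0 0 0;0 0 0 0 0 0;0 -0.2 0 0 0 0;0 -0.5 0 0 0 0;0 -0.8 0 0 0 0;0 -0.8 0 0 0 0;0 -0.8 0 0 0 0;0 -0.8 0 0 0 0;0 -0.8 0 0 0 0;0 -0.8 0 0 0 0;0 0 0 0 0 0;0 0 0 0 0 0", "grip": 0.2}}

```text
time_s: 31.3
eef_pos: [0.3758, -0.0071, 0.1718]
tool_rot: [-90.0, 20.1, 172.3]
force: [-0.0, 0.2, 0.2]
gripper_width: 0.0559
```

Run:
```python
from h import *
go([.43,-.015,.0166],[-90,20,172.3])
for n in ('wrist','scene','top'):
    im=manip.snapshot(n); cv2.imwrite(f'pics/{n}7.png',im[:,:,::-1])
```

```text
t 31.3 pos [ 0.3758 -0.0071  0.1718] rot [-89.95  20.14 172.31] F [-0.04  0.2   0.24] T [ 0.06  0.16 -0.02] w 0.0559
shift [0.07 5.49 0.02] len 5.49
rotvec [-0.01  0.   -0.03]
```

View pics/wrist7.png

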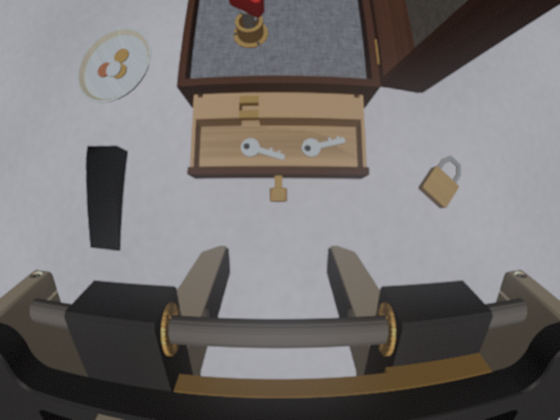

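View pics/scene7.png

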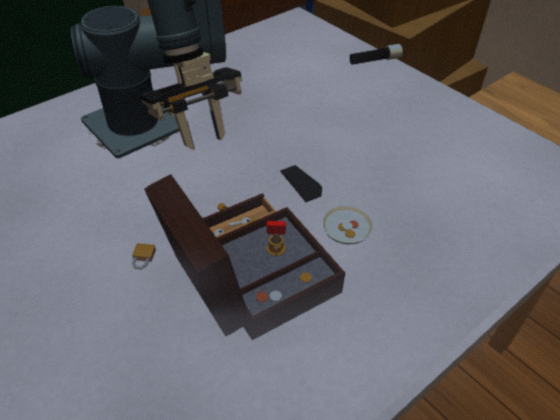

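View pics/top7.png

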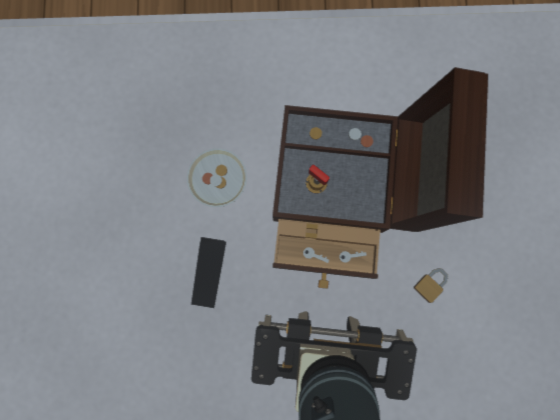

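The drawer is open and its keys are visible. The plunger is still up and turned, and the lid, dish, doorstop and padlock look unmoved. Nothing is touching the gripper, so I am handing in.

```bash
python3 -c "
from workcell import manip
print(manip.close_job())"
```

```text
the job is handed in; nothing more can be done
None
```

The plunger is up in its rest notch and holds there by itself, and the drawer stands open about 84 mm of its 95 mm run. I handed the job in at about 31.5 s of the 56 s allowed.

- **Plunger:** I lifted it about 18 mm until I felt the upper stop. I then turned it clockwise by 1.13 rad while it pressed only lightly on the stop: the vertical reading was about 14 N at most, of which some 8 N is the spring. Next I lowered it about 4.8 mm from the stop into the notch and let go. The sideways force during the turn reached about 6 N, probably from a slight centring error of the grip.
- **Drawer:** I gripped the knob, pulled the drawer out and let go. The pull gave up to about 6 N of upward and sideways force from a slight misalignment, but no slip.
- **Last checks:** The final pictures from all three cameras show:
  - the plunger raised and turned;
  - the drawer open with its keys visible;
  - the lid standing open;
  - the dish, doorstop and padlock where they were, by eye against the first pictures.

  The force reading is about zero and the gripper is clear of everything.
- **Disagreement:** The cameras differed by about 2 mm on where the plunger's axis was, so I used a value between them. No check failed.

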